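# Put the pin jar up: label to the front, hold-down bar over the lid, turnbutton locked

## Robot

A 7-joint arm with a two-finger parallel gripper is mounted at the origin on the work surface; the furniture and walls round the work are solid. World frame = base frame: x ahead of the robot, y to its left, z up, the work surface at z = 0. Lengths are in m, angles in rad, forces in N, time in s.
With the tool pointing down it reaches from about 0.4 to 0.85 m from the base axis. Payload 4.5 kg.
Tool frame: the origin (TCP) lies on the centre line of the jaws, within the pads' length; the fingertips stand 11 mm ahead of it and the grasp point (between the pads) lies 8 mm behind it; z points along the fingers, y is the line along which they close (so a half turn about z gives the same grasp; the last joint's range is limited). The gripper opens to 88 mm and grips with 3 to 60 N. Pads are 18 mm wide; open, the fingers measure 123 mm over their backs; the gripper's body (75 mm by 187 mm) begins 45 mm behind the grasp point.
Start: joints at [-1.112, 0.689, -0.195, 1.565, 0.157, 0.902, -0.215], TCP at [0.258, 0.569, 0.25] pointing down, gripper open.
Joint ranges: [-3.01, 3.01], [-0.46, 2.08], [-1.47, 1.51], [0.13, 2.56], [-1, 4.14], [0.04, 2.09], [-2.66, 2.66]. Speed limits (rad/s): [2.57, 2.57, 3.14, 3.14, 3.14, 3.14, 3.14].

## Interface

Orientations are given as a unit quaternion [x, y, z, w].
In Python, from plant import * gives the robot as it stands. The module is installed in compiled form; this text tells all that it offers.
- The arm moves only by the tool send_rows, never from a script. Its argument "motion" is a list of rows, each an object of numbers: "x", "y", "z": the shift along the tool's x, y, z in cm; "rx", "ry", "rz": the turn, a rotation vector about the tool's x, y, z in rad; "jaw": the finger opening in cm, from 0 to 8.81. In form: [{"x": .., "y": .., "z": .., "rx": .., "ry": .., "rz": .., "jaw": ..}, ...]. A call has exactly 5 rows; each row shifts and turns the commanded pose from where the row before left it, along the tool's axes as they then stand; what a row does not reach is not made up. A row lasts 1/10 s, in which the tool goes at most 50 mm and 8.59 degrees, less where a joint would pass 70% of its speed; a pose out of reach is approached as far as the arm can. A call is refused whole if a number of a shift passes 5 or a number of a turn 0.15, either way. A call with a gripper value outside its range is refused whole. The fingers move at their own pace and stop on an object; "grip_force" is the grip in N (left out, the last holds). Time passes only in rows, so rows that do not move let the fingers close, or fill a call up. It gives the time, the measured TCP pose, the force, the opening and the grip force at its end, in the units of the state.
- get_state(): the state, without advancing time (a new reading comes with each control period).
- snapshot(name): name is "scene" or "top" or "wrist"; returns a dict with "img" (420x560x3 uint8, red, green, blue), "vertical_fov" (degrees; the focal length in pixels is half the picture's height over the tangent of half this angle, whatever the lens; pixels are square), "cx", "cy" (the principal point, pixels), "extrinsics" (4x4, takes a point from camera to world coordinates). Camera axes: x right, y up, looking along -z (the intrinsics and any distortion apply to the point x, -y, -z); pixel columns grow to the right and rows downward; lengths in m; the calibration is good to about 2 mm. The wrist camera is an equidistant fisheye: a pixel r from the principal point sees the ray r / f radians off the axis. A picture is of the moment at which its call begins. There is no depth.
- finish_job(): hands the job in; it is judged then, once.
The state is a dict: "clock": time; "q": joint angles; "qd": joint speeds; "joint_torque": joint torques, N m; "tool_pos": TCP position; "eef_rot": TCP orientation; "contact_force": force on the tool from outside, world axes, zero at the start; "moment": the same for the moment, N m; "opening": opening from 0.0 (shut) to 1.0 (fully open); "finger_force": force on a finger pad.
Only numpy, scipy, OpenCV 4.12 (cv2) and the standard library are available. Lean on these libraries where they do the work, as an engineer would, in place of code of your own. Each camera call takes 0.05 s, during which the arm holds its last target. There are 200 camera calls.

## Task

The jar of map pins is being put up in its revolving stand. Roll the jar round by its edge with a fingertip until its paper label looks squarely out of the front of the stand, then swing the steel hold-down bar right down over the jar's lid, and lastly turn the brass turnbutton fully across the bar's end so that the lid is secured. Keep the jar upright in its cup, leave the other things on the desk where they are, and let go of everything.

Things in the scene. Friction and masses are not known exactly. Their poses are not given: they have to be found in the camera images.
- stand: Fixed oak jar stand, base 134 x 218 mm, top at z 17. Origin on the desk under the jar's turning axis; -x is its front (roughly towards the robot), +y its left, z up. Oak posts 34 mm deep in x, tops at z 115: hinge post on the left (y 74 to 90), latch post on the right (y -110 to -66). Mm in the stand's frame here and below.
- cup_floor (a point): Centre of the floor of the stand's revolving wooden cup, stand (0, 0, 24). Round lip 94 mm inside, 104 mm outside, up to z 46. The cup turns without end on a bearing (friction 0.02 N m), stays where it is left, and carries the jar round with it.
- jar: Blue jar, 0.75 kg, loose in the cup: 92 mm across from foot to top, 86 mm tall; knurled aluminium lid from 66 mm up (its top at stand z 110). Origin at the foot's centre, z up. Its own -x points to the label's middle: label faces front when the jar's yaw equals the stand's. Too wide to grip; a fingertip reaches wall and lid edge above the cup's lip. Starts 0.8 rad or more off, either way.
- jar_label (a point): Middle of the label, 46 mm from the jar's axis, 45 mm above its foot. Cream paper with red edges and a red spot in the middle, 57 mm wide, 33 mm high; a red 16 mm dot on the lid's top, 31 mm from the axis, marks the same side.
- bar (a joint): Angle of the steel hold-down bar about its hinge on the left post (axis along the stand's x): 0 = shut, level across the lid, its end on the latch post, against a stop, its rubber pad 1.5 mm above the lid; 1.95 rad = fully open, upright and leaning outwards. A stiff hinge, stays where it is left; 0.1 N m moves it. Starts at 1.6 to 1.9.
- bar_hinge (a point): Middle of the bar's hinge pin, stand (0, 84, 121).
- bar_end (a point): Middle of the bar's free end, 154 mm from the hinge pin, on the face that is uppermost when shut and outermost (left) when open. The bar is 24 mm wide and 4 mm thick; shut, this face lies at z 122.
- turnbutton (a joint): Angle of the brass turnbutton on the latch post: 0 = tongue points to the stand's back (+x), clear of the bar; turns anticlockwise seen from above to its stop at 1.571 rad, where the tongue points to +y over the bar's end. Friction 0.03 N m; stays where it is left. Starts at 0 to 0.35. Turned across too early, it blocks the bar.
- button_pivot (a point): Turnbutton's vertical pivot at the underside of its tongue, stand (0, -96, 124.5).
- button_tip (a point): Point on the turnbutton 40 mm from its pivot, 13 mm above the tongue's underside. Tongue 15 mm wide, 5 mm thick, reaching 47 mm from the pivot; on it stands an upright brass fin 8 mm thick, from 9 to 43 mm from the pivot, its top at z 146.5: push its side with a fingertip or pinch it.
- mug: Grey-green mug, 86 x 118 x 96 mm, on a cork coaster at the left front: leave it. Origin at the centre of its underside.
- stapler: Grey and black stapler, 125 x 34 x 38 mm, on the right: leave it. Origin at the centre of its underside.
- pen_pot: Dark pot with pens, 80 x 82 x 147 mm, at the back right: leave it. Origin at the centre of its underside.
There are look-alikes about, which are no part of the job. Of the things that look like the jar, the larger one is meant.

How it is judged:
By the outcome, as a careful person would: the job done as asked, in the order asked, and still so for the second after the job is handed in, with the robot touching nothing.
It also fails if it takes over 72 s, if anything falls off the work surface, if the arm or the gripper's body presses on something with over 40 N, if the wrist force passes 120 N, or if a joint passes its speed limit or range.

## Working session

There is one attempt and no reset: what is moved stays moved. The work goes in short steps, Python scripts to look and compute and a tool call to move; the robot and the scene stay as the last step left them, time stands still between calls to the robot, and variables do not carry over. Pictures are saved under pics/ and viewed, at most 11 in all, crops included, and the job is handed in when it is done.

Besides the shell and the picture viewer there is one more tool, called after "Request:" as name([rows], argument=value, ...), one row to a line, values as JSON. send_rows: Moves the arm, as the interface text tells. Its arguments: {"type":"object","properties":{"motion":{"type":"array"},"grip_force":{"type":"number"}},"required":["motion"]}

```bash
mkdir -p pics
cat > h.py <<'E'
from plant import *
import numpy as np, cv2
from scipy.spatial.transform import Rotation as R
def ray(s,u,v,fish=False):
    f=210/np.tan(np.radians(s["vertical_fov"]/2)); E=np.array(s["extrinsics"])
    x=(u-s["cx"]);y=(v-s["cy"])
    if fish:
        r=np.hypot(x,y);t=r/f;d=np.array([np.sin(t)*x/max(r,1e-9),-np.sin(t)*y/max(r,1e-9),-np.cos(t)])
    else: d=np.array([x/f,-y/f,-1.])
    return E[:3,3],E[:3,:3]@d
def onz(s,u,v,z,fish=False):
    o,d=ray(s,u,v,fish); return o+d*(z-o[2])/d[2]
def proj(s,p):
    f=210/np.tan(np.radians(s["vertical_fov"]/2)); E=np.array(s["extrinsics"])
    c=E[:3,:3].T@(np.array(p)-E[:3,3]); return s["cx"]+f*c[0]/-c[2], s["cy"]-f*c[1]/-c[2]
def snap(n,name):
    s=snapshot(n); cv2.imwrite(f"pics/{name}.png",cv2.cvtColor(s["img"],cv2.COLOR_RGB2BGR)); return s
E
python3 - <<'E'
from h import *
for n in ("scene","top"):
    s=snap(n,n+"0"); print(n,s["vertical_fov"],s["cx"],s["cy"],np.round(s["extrinsics"],3).tolist())
print(get_state())
E
```

```text
scene 57.77319703041416 276.60068187758657 207.242618142072 [[0.831, 0.391, -0.397, 0.148], [-0.557, 0.575, -0.599, -0.581], [-0.006, 0.719, 0.695, 0.692], [0.0, 0.0, 0.0, 1.0]]
top 47.57373763253372 272.02380991850805 210.1208726625695 [[-0.011, 0.998, -0.06, 0.439], [-0.999, -0.008, 0.04, -0.062], [0.039, 0.061, 0.997, 1.005], [0.0, 0.0, 0.0, 1.0]]
{'clock': 0.1, 'q': array([-1.11221379,  0.68988254, -0.19449421,  1.56620362,  0.15732312,
        0.90250807, -0.21511372]), 'qd': array([ 0.000214  , -0.00120752,  0.00143474, -0.00110415, -0.0001154 ,
       -0.00170903,  0.00013917]), 'joint_torque': array([-3.06812035e-03, -5.28498745e+01, -1.27131421e+00, -1.53834254e+01,
       -5.25274768e-02,  2.08647834e-03,  3.08505366e-05]), 'tool_pos': array([0.25741383, 0.56894531, 0.24901024]), 'eef_rot': array([ 2.10772311e-01,  9.77534851e-01, -7.99833027e-04, -9.40201185e-05]), 'contact_force': array([ 0.51146386, -0.58761061,  0.32121792]), 'moment': array([-0.03325329, -0.00641109,  0.03421999]), 'finger_force': 0.0, 'opening': 1.0005002598535313}
```

View pics/scene0.png

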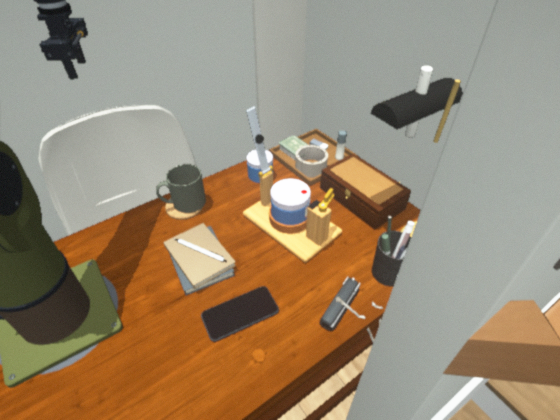

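View pics/top0.png

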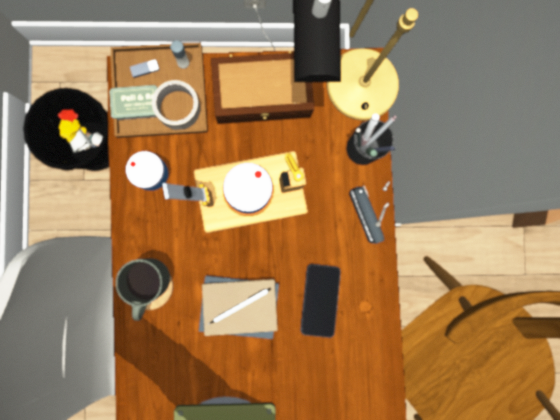

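The stand is at about (250,190) in the top view, with the jar lid at (248,188) and its red dot at (258,174), so the label faces the back right. The bar is upright at (187,192), and the brass button is at (293,165). The jar at (147,170) is the smaller look-alike. Next I'll measure these.

Run:
```python
from h import *
s=snapshot("top"); im=s["img"]; hsv=cv2.cvtColor(im,cv2.COLOR_RGB2HSV)
roi=np.zeros(im.shape[:2],np.uint8); roi[140:240,185:320]=1
def comps(m,mn):
    n,l,st,c=cv2.connectedComponentsWithStats(m.astype(np.uint8))
    return [(i,st[i].tolist(),c[i].round(1).tolist()) for i in range(1,n) if st[i,4]>=mn],l
H,S,V=[hsv[...,i].astype(int) for i in range(3)]
red=((H<8)|(H>172))&(S>130)&(V>120)&(roi>0)
for c in comps(red,4)[0]:print("red",c,onz(s,*c[2],.110).round(4))
white=(S<50)&(V>150)&(roi>0)
cs,l=comps(white,100)
for c in cs:
    p=np.argwhere(l==c[0])[:,::-1].astype(np.int32); (e,r)=cv2.minEnclosingCircle(p); el=cv2.fitEllipse(cv2.convexHull(p))
    print("white",c,e,r,el,onz(s,*el[0],.110).round(4))
wood=(H>14)&(H<32)&(S>60)&(V>150)&(roi>0)
cs,l=comps(wood,100)
for c in cs:print("wood",c)
c=max(cs,key=lambda c:c[1][4]); p=np.argwhere(l==c[0])[:,::-1].astype(np.int32)
b=cv2.boxPoints(cv2.minAreaRect(p)); print(b.round(1).tolist())
for q in b: print(onz(s,*q,.017).round(4))
cv2.imwrite("pics/crop1.png",cv2.resize(cv2.cvtColor(im[140:240,140:320],cv2.COLOR_RGB2BGR),None,fx=4.4,fy=4.4,interpolation=cv2.INTER_CUBIC))
```

```text
red (1, [255, 172, 6, 5, 24], [257.7, 174.0]) [ 0.5618 -0.0713  0.11  ]
white (1, [223, 163, 49, 49, 1861], [247.0, 187.2]) (247.3176727294922, 187.04144287109375) 24.777395248413086 ((247.29061889648438, 186.93858337402344), (48.60117721557617, 49.4208984375), 169.76358032226562) [ 0.5374 -0.0515  0.11  ]
wood (1, [193, 150, 116, 84, 4705], [252.2, 192.8])
[[191.3000030517578, 168.5], [300.3999938964844, 148.3000030517578], [312.5, 213.60000610351562], [203.39999389648438, 233.8000030517578]]
[0.5867 0.0653 0.017 ]
[ 0.6283 -0.1625  0.017 ]
[ 0.4908 -0.1858  0.017 ]
[0.451  0.0406 0.017 ]
```

View pics/crop1.png

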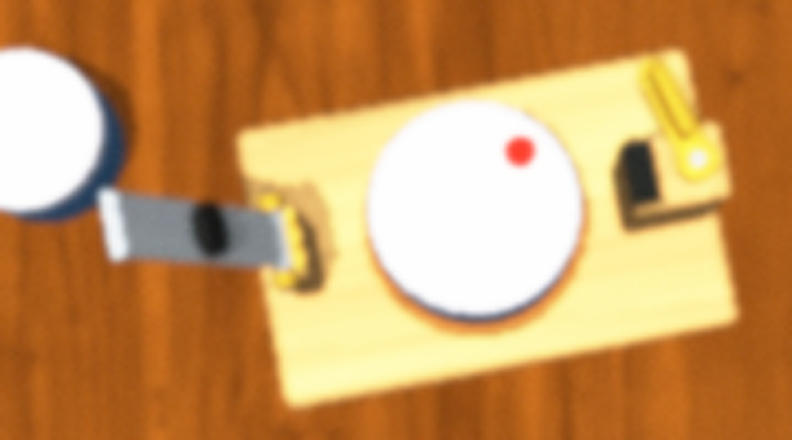

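Run:
```python
from h import *
s=snapshot("top")
g=lambda u,v,z:onz(s,u/4.4+140-.4,v/4.4+140-.4,z)
c=[g(*q,.017) for q in((240,130),(685,50),(737,320),(290,405))]   # back-left, back-right, front-right, front-left
for q in c: print(q.round(4))
y=(c[0]-c[1]+c[3]-c[2]); x=(c[0]-c[3]+c[1]-c[2]); print(np.arctan2(-y[0],y[1]),np.arctan2(x[1],x[0]),np.linalg.norm(y)/2,np.linalg.norm(x)/2)
m=np.mean(c,0);print("centre",m)
pv=g(698,158,.135); print("pivot",pv,"tip",g(652,65,.146),"pv146",g(698,158,.146))
lid=onz(s,247.29,186.94,.110); dot=onz(s,257.7,174,.110);d=dot-lid;print("lid",lid,np.linalg.norm(d[:2]),"dotang",np.arctan2(d[1],d[0]))
for a in(1.6,1.75,1.9): print(a)
print("bartip",g(112,225,.27), "hinge",g(290,240,.121))
st=get_state();print(R.from_quat(st["eef_rot"]).as_matrix().round(4))
```

```text
[0.5854 0.0595 0.017 ]
[ 0.6228 -0.1516  0.017 ]
[ 0.4936 -0.1745  0.017 ]
[0.4555 0.0363 0.017 ]
0.17715347502893836 0.17626870975852243 0.21426113604097255 0.13154643293543428
centre [ 0.5393311 -0.0575831  0.017    ]
pivot [ 0.55518229 -0.14569493  0.135     ] tip [ 0.59257105 -0.12606997  0.146     ] pv146 [ 0.55371412 -0.14463541  0.146     ]
lid [ 0.53735996 -0.05151533  0.11      ] 0.03146764952129385 dotang -0.6815167265569684
1.6
1.75
1.9
bartip [0.51472433 0.07282682 0.27      ] hinge [0.52322301 0.02578007 0.121     ]
[[-9.112e-01  4.121e-01 -3.000e-04]
 [ 4.121e-01  9.112e-01 -1.100e-03]
 [-1.000e-04 -1.100e-03 -1.000e+00]]
```

Request:
send_rows([
  {"rz":0.14,"z":-1,"jaw":0},
  {"rz":0.14,"z":-1,"jaw":0},
  {"rz":0.14,"z":-1,"jaw":0},
  {"rz":0.14,"z":-1,"jaw":0},
  {"rz":0.14,"jaw":0},
])

```text
schema error: expected keys x, y, z, rx, ry, rz, jaw
```

Request:
send_rows([
  {"rz":0.14,"jaw":0},
  {"rz":0.129,"jaw":0},
  {"jaw":0},
  {"jaw":0},
  {"jaw":0},
])

```text
schema error: expected keys x, y, z, rx, ry, rz, jaw
```

```bash
cat >> h.py <<'E'
O=np.array([.5374,-.0515,0]); YAW=.177
def where():
    st=get_state(); Rt=R.from_quat(st["eef_rot"]); S=R.from_euler("z",YAW)
    p=S.inv().apply(st["tool_pos"]-O)*1000
    M=S.inv().as_matrix()@Rt.as_matrix()
    F=S.inv().apply(st["contact_force"])
    print("t %.2f tip(stand mm)"%st["clock"],(p+M[:,2]*11).round(1),"F",F.round(2),"yerr",np.arctan2(M[1,1],M[0,1]).round(3),"z",M[:,2].round(3),"open",round(st["opening"],3),"q",st["q"].round(2))
    return p,M
E
python3 -c "
from h import *
where()"
```

```text
t 0.20 tip(stand mm) [-166.3  660.2  238.2] F [ 0.69 -0.12 -0.55] yerr 0.969 z [-0.001 -0.001 -1.   ] open 0.997 q [-1.11  0.69 -0.19  1.57  0.16  0.9  -0.22]
```

Request:
send_rows([
  {"x":0,"y":0,"z":-1,"rx":0,"ry":0,"rz":0.14,"jaw":0},
  {"x":0,"y":0,"z":-1,"rx":0,"ry":0,"rz":0.14,"jaw":0},
  {"x":0,"y":0,"z":-1,"rx":0,"ry":0,"rz":0.14,"jaw":0},
  {"x":0,"y":0,"z":-1,"rx":0,"ry":0,"rz":0.14,"jaw":0},
  {"x":0,"y":0,"z":0,"rx":0,"ry":0,"rz":0.14,"jaw":0},
])

```text
clock: 0.7
tool_pos: [0.2578, 0.5701, 0.291]
eef_rot: [0.536, 0.844, 0.001, -0.0]
contact_force: [-0.1, 0.1, 0.6]
opening: 0.572
finger_force: 0.0
```

Request:
send_rows([
  {"x":0,"y":0,"z":0,"rx":0,"ry":0,"rz":0.14,"jaw":0},
  {"x":0,"y":0,"z":0,"rx":0,"ry":0,"rz":0.129,"jaw":0},
  {"x":0,"y":0,"z":0,"rx":0,"ry":0,"rz":0,"jaw":0},
  {"x":0,"y":0,"z":0,"rx":0,"ry":0,"rz":0,"jaw":0},
  {"x":0,"y":0,"z":0,"rx":0,"ry":0,"rz":0,"jaw":0},
])

```text
clock: 1.2
tool_pos: [0.2575, 0.5694, 0.2896]
eef_rot: [0.641, 0.768, -0.0, -0.0]
contact_force: [0.7, 1.2, 0.5]
opening: 0.119
finger_force: 0.0
```

```bash
python3 -c "
from h import *
where()"
```

```text
t 1.20 tip(stand mm) [-166.2  660.5  278.6] F [0.91 1.01 0.53] yerr 0.002 z [-0. -0. -1.] open 0.119 q [-1.27  0.64  0.08  1.53 -0.06  0.97 -0.99]
```

Request:
send_rows([
  {"x":-4.5,"y":0.4,"z":0,"rx":0,"ry":0,"rz":0,"jaw":0},
  {"x":-4.5,"y":0.4,"z":0,"rx":0,"ry":0,"rz":0,"jaw":0},
  {"x":-4.5,"y":0.4,"z":0,"rx":0,"ry":0,"rz":0,"jaw":0},
  {"x":-4.5,"y":0.4,"z":0,"rx":0,"ry":0,"rz":0,"jaw":0},
  {"x":-4.5,"y":0.4,"z":0,"rx":0,"ry":0,"rz":0,"jaw":0},
])

```text
clock: 1.7
tool_pos: [0.3172, 0.3498, 0.2899]
eef_rot: [0.641, 0.767, 0.0, 0.0]
contact_force: [0.8, -0.1, -0.3]
opening: 0.008
finger_force: 0.0
```

Request:
send_rows([
  {"x":-4.5,"y":0.4,"z":0,"rx":0,"ry":0,"rz":0,"jaw":0},
  {"x":-4.5,"y":0.4,"z":0,"rx":0,"ry":0,"rz":0,"jaw":0},
  {"x":-4.5,"y":0.4,"z":0,"rx":0,"ry":0,"rz":0,"jaw":0},
  {"x":-4.5,"y":0.4,"z":0,"rx":0,"ry":0,"rz":0,"jaw":0},
  {"x":-4.5,"y":0.4,"z":0,"rx":0,"ry":0,"rz":0,"jaw":0},
])

```text
clock: 2.2
tool_pos: [0.3766, 0.1319, 0.29]
eef_rot: [0.641, 0.768, 0.001, 0.0]
contact_force: [-0.4, 0.0, 0.5]
opening: 0.006
finger_force: 0.0
```

Request:
send_rows([
  {"x":-4.5,"y":0.4,"z":0,"rx":0,"ry":0,"rz":0,"jaw":0},
  {"x":-4.5,"y":0.4,"z":0,"rx":0,"ry":0,"rz":0,"jaw":0},
  {"x":-4.5,"y":0.4,"z":0,"rx":0,"ry":0,"rz":0,"jaw":0},
  {"x":-4.5,"y":0.4,"z":0,"rx":0,"ry":0,"rz":0,"jaw":0},
  {"x":0,"y":0,"z":0,"rx":0,"ry":0,"rz":0,"jaw":0},
])

```text
clock: 2.7
tool_pos: [0.4248, -0.0476, 0.2901]
eef_rot: [0.646, 0.764, -0.0, 0.002]
contact_force: [0.8, 0.8, 0.8]
opening: 0.003
finger_force: 0.0
```

```bash
python3 -c "
from h import *
where()"
```

```text
t 2.70 tip(stand mm) [-110.1   23.7  279.1] F [0.91 0.67 0.76] yerr -0.01 z [ 0.002 -0.003 -1.   ] open 0.003 q [-0.06  0.37  0.09  2.08 -0.05  0.68  0.23]
```

Request:
send_rows([
  {"x":-2.6,"y":4.85,"z":0,"rx":0,"ry":0,"rz":0,"jaw":0},
  {"x":-2.6,"y":4.85,"z":0,"rx":0,"ry":0,"rz":-0.01,"jaw":0},
  {"x":0,"y":0,"z":4,"rx":0,"ry":0,"rz":0,"jaw":0},
  {"x":0,"y":0,"z":4,"rx":0,"ry":0,"rz":0,"jaw":0},
  {"x":0,"y":0,"z":4,"rx":0,"ry":0,"rz":0,"jaw":0},
])

```text
clock: 3.2
tool_pos: [0.5194, -0.0711, 0.1686]
eef_rot: [0.637, 0.771, 0.001, 0.0]
contact_force: [0.6, -0.2, 0.1]
opening: 0.003
finger_force: 0.0
```

Request:
send_rows([
  {"x":0,"y":0,"z":2,"rx":0,"ry":0,"rz":0,"jaw":0},
  {"x":0,"y":0,"z":1.5,"rx":0,"ry":0,"rz":0,"jaw":0},
  {"x":0,"y":0,"z":0.5,"rx":0,"ry":0,"rz":0,"jaw":0},
  {"x":0,"y":0,"z":0,"rx":0,"ry":0,"rz":0,"jaw":0},
  {"x":0,"y":0,"z":0,"rx":0,"ry":0,"rz":0,"jaw":0},
])

```text
clock: 3.7
tool_pos: [0.5193, -0.0716, 0.1304]
eef_rot: [0.638, 0.77, 0.001, 0.0]
contact_force: [0.2, -0.1, 0.2]
opening: 0.005
finger_force: 0.0
```

```bash
python3 -c "
from h import *
where();snap('wrist','w1')"
```

```text
t 3.70 tip(stand mm) [-21.4 -16.5 119.4] F [ 0.14 -0.13  0.21] yerr 0.011 z [ 0.001 -0.    -1.   ] open 0.005 q [ 0.02  0.75  0.05  1.98 -0.08  0.41  0.31]
```

View pics/w1.png

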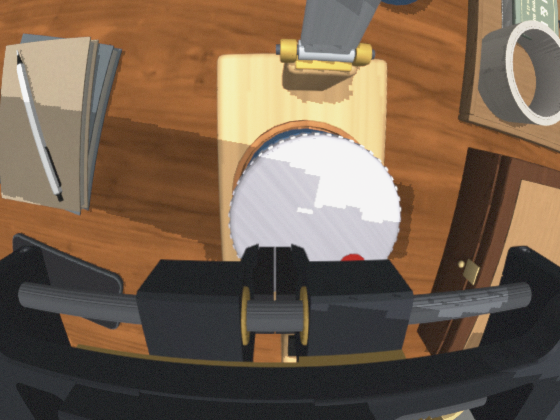

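The wrist view shows the tip over the lid near (275,250), with the red dot beside it at (352,258) and the lid clear. I'll shift a little and touch down.

Request:
send_rows([
  {"x":-1.2,"y":0.8,"z":0.3,"rx":0,"ry":0,"rz":0.01,"jaw":0},
  {"x":0,"y":0,"z":0.4,"rx":0,"ry":0,"rz":0,"jaw":0},
  {"x":0,"y":0,"z":0.2,"rx":0,"ry":0,"rz":0,"jaw":0},
  {"x":0,"y":0,"z":0.1,"rx":0,"ry":0,"rz":0,"jaw":0},
  {"x":0,"y":0,"z":0,"rx":0,"ry":0,"rz":0,"jaw":0},
])

```text
clock: 4.25
tool_pos: [0.5292, -0.0824, 0.1213]
eef_rot: [0.642, 0.767, 0.0, 0.001]
contact_force: [-1.1, -0.8, 10.8]
opening: 0.004
finger_force: 5.8
```

```bash
python3 -c "
from h import *
where()"
```

```text
t 4.25 tip(stand mm) [-13.5 -28.9 110.3] F [-1.26 -0.63 10.75] yerr 0.0 z [ 0.002 -0.001 -1.   ] open 0.004 q [ 0.04  0.77  0.05  1.95 -0.08  0.42  0.32]
```

Request:
send_rows([
  {"x":0.42,"y":-0.68,"z":0,"rx":0,"ry":0,"rz":0,"jaw":0},
  {"x":0.57,"y":-0.55,"z":0,"rx":0,"ry":0,"rz":0,"jaw":0},
  {"x":0.7,"y":-0.4,"z":0,"rx":0,"ry":0,"rz":0,"jaw":0},
  {"x":0.77,"y":-0.21,"z":0,"rx":0,"ry":0,"rz":0,"jaw":0},
  {"x":0,"y":0,"z":0,"rx":0,"ry":0,"rz":0,"jaw":0},
])

```text
clock: 4.75
tool_pos: [0.5075, -0.06, 0.1213]
eef_rot: [0.641, 0.767, 0.001, 0.001]
contact_force: [0.1, 1.6, 11.1]
opening: 0.005
finger_force: 5.3
```

```bash
python3 -c "
from h import *
where();snap('wrist','w2');snap('scene','s2')"
```

```text
t 4.75 tip(stand mm) [-30.9  -3.  110.3] F [ 0.36  1.57 11.12] yerr 0.001 z [ 0.004 -0.    -1.   ] open 0.005 q [ 0.    0.75  0.04  2.03 -0.09  0.36  0.29]
```

View pics/w2.png

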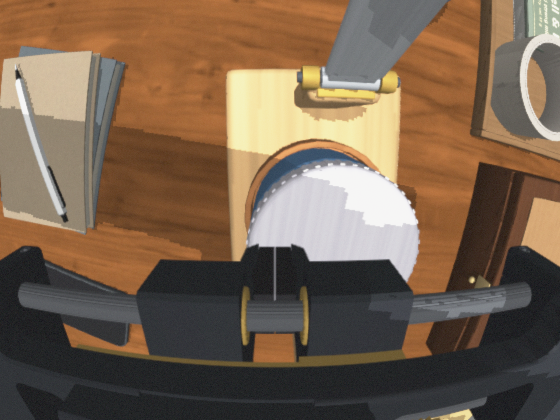

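The dot has passed out of sight under the gripper, so the jar is turning clockwise with the tip. I'll continue the arc.

Request:
send_rows([
  {"x":0.79,"y":0.03,"z":0,"rx":0,"ry":0,"rz":0,"jaw":0},
  {"x":0.77,"y":0.23,"z":0,"rx":0,"ry":0,"rz":0,"jaw":0},
  {"x":0.69,"y":0.42,"z":0,"rx":0,"ry":0,"rz":0,"jaw":0},
  {"x":0.55,"y":0.58,"z":0,"rx":0,"ry":0,"rz":0,"jaw":0},
  {"x":0.38,"y":0.67,"z":0,"rx":0,"ry":0,"rz":0,"jaw":0},
])

```text
clock: 5.35
tool_pos: [0.5189, -0.0266, 0.1213]
eef_rot: [0.642, 0.767, -0.0, 0.0]
contact_force: [-2.8, -0.7, 14.6]
opening: 0.005
finger_force: 7.1
```

Request:
send_rows([
  {"x":0,"y":0,"z":0,"rx":0,"ry":0,"rz":0,"jaw":0},
  {"x":0,"y":0,"z":-3,"rx":0,"ry":0,"rz":0,"jaw":0},
  {"x":0,"y":0,"z":-3,"rx":0,"ry":0,"rz":0,"jaw":0},
  {"x":3,"y":-3,"z":-2,"rx":0,"ry":0,"rz":0,"jaw":0},
  {"x":0,"y":-4,"z":0,"rx":0,"ry":0,"rz":0,"jaw":0},
])

```text
clock: 5.85
tool_pos: [0.4472, -0.0052, 0.2018]
eef_rot: [0.639, 0.769, 0.003, 0.002]
contact_force: [0.1, 0.1, -1.0]
opening: 0.005
finger_force: 0.0
```

```bash
python3 -c "
from h import *
where();snap('top','t3')
s=snapshot('scene');im=s['img'];snap('wrist','w3')
u,v=proj(s,O+[0,0,.09]);print(u,v);u,v=int(u),int(v)
a=cv2.resize(im[v-75:v+75,u-100:u+100],None,fx=3,fy=3,interpolation=cv2.INTER_CUBIC)
cv2.imwrite('pics/s3.png',a[...,::-1])
w=cv2.imread('pics/w3.png');t=cv2.imread('pics/t3.png')[130:250,140:340]
cv2.imwrite('pics/m3.png',np.vstack([cv2.resize(w,(400,300)),cv2.resize(t,(400,240))]))"
```

```text
t 5.85 tip(stand mm) [-80.6  61.5 190.8] F [ 0.13  0.11 -1.01] yerr 0.006 z [ 0.007  0.002 -1.   ] open 0.005 q [-0.14  0.55  0.08  2.15 -0.11  0.44  0.2 ]
289.930462817589 197.030375796989
```

View pics/m3.png

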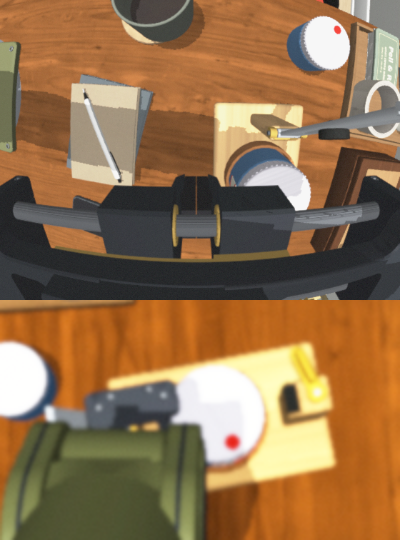

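The lower half (top view) shows the red dot at crop (232,441), now at the front right of the lid. I'll measure it.

```bash
cat >> h.py <<'E'
def dot():
    s=snapshot("top");hsv=cv2.cvtColor(s["img"],cv2.COLOR_RGB2HSV).astype(int)
    m=((hsv[...,0]<8)|(hsv[...,0]>172))&(hsv[...,1]>130)&(hsv[...,2]>120)
    m[:140]=0;m[240:]=0;m[:,:215]=0;m[:,:][:,300:]=0
    v,u=np.nonzero(m);p=onz(s,u.mean(),v.mean(),.11)-O
    a=np.arctan2(p[1],p[0]);e=(np.pi+YAW-a+np.pi)%(2*np.pi)-np.pi
    print("dot n",len(u),"r",np.hypot(*p[:2]),"turn needed (ccw+)",e)
E
python3 -c "
from h import *
dot()"
```

```text
dot n 33 r 0.031235686003311818 turn needed (ccw+) -0.34872255969378685
```

Request:
send_rows([
  {"x":-2.35,"y":2.6,"z":0,"rx":0,"ry":0,"rz":0,"jaw":0},
  {"x":-2.35,"y":2.6,"z":1,"rx":0,"ry":0,"rz":0,"jaw":0},
  {"x":0,"y":0,"z":2.5,"rx":0,"ry":0,"rz":0,"jaw":0},
  {"x":0,"y":0,"z":2.5,"rx":0,"ry":0,"rz":0,"jaw":0},
  {"x":0,"y":0,"z":1.5,"rx":0,"ry":0,"rz":0,"jaw":0},
])

```text
clock: 6.55
tool_pos: [0.5059, -0.0464, 0.1228]
eef_rot: [0.642, 0.767, 0.0, -0.0]
contact_force: [-0.8, -0.0, 0.7]
opening: 0.004
finger_force: 0.0
```

```bash
python3 -c "
from h import *
where()"
```

```text
t 6.55 tip(stand mm) [-30.1  10.6 111.8] F [-0.79  0.14  0.66] yerr -0.0 z [-0.  0. -1.] open 0.004 q [-0.03  0.75  0.05  2.03 -0.1   0.36  0.28]
```

Request:
send_rows([
  {"x":0,"y":0,"z":0.24,"rx":0,"ry":0,"rz":0,"jaw":0},
  {"x":0,"y":0,"z":0,"rx":0,"ry":0,"rz":0,"jaw":0},
  {"x":0.59,"y":0.28,"z":0,"rx":0,"ry":0,"rz":0,"jaw":0},
  {"x":0.52,"y":0.39,"z":0,"rx":0,"ry":0,"rz":0,"jaw":0},
  {"x":0,"y":0,"z":0,"rx":0,"ry":0,"rz":0,"jaw":0},
])

```text
clock: 7.05
tool_pos: [0.5108, -0.0325, 0.1223]
eef_rot: [0.641, 0.768, 0.001, 0.0]
contact_force: [0.3, 0.2, 0.0]
opening: 0.003
finger_force: 0.0
```

Request:
send_rows([
  {"x":0,"y":0,"z":-3,"rx":0,"ry":0,"rz":0,"jaw":0},
  {"x":0,"y":0,"z":-3,"rx":0,"ry":0,"rz":0,"jaw":0},
  {"x":3,"y":-3.5,"z":-2,"rx":0,"ry":0,"rz":0,"jaw":0},
  {"x":2,"y":-4,"z":0,"rx":0,"ry":0,"rz":0,"jaw":0},
  {"x":0,"y":0,"z":0,"rx":0,"ry":0,"rz":0,"jaw":0},
])

```text
clock: 7.55
tool_pos: [0.4194, 0.003, 0.2024]
eef_rot: [0.641, 0.768, -0.003, -0.004]
contact_force: [0.3, 0.2, 0.0]
opening: 0.003
finger_force: 0.0
```

```bash
python3 -c "
from h import *
where();dot();dot()"
```

```text
t 7.55 tip(stand mm) [-106.7   74.5  191.4] F [0.31 0.2  0.01] yerr 0.003 z [-0.009  0.002 -1.   ] open 0.003 q [-0.17  0.53  0.09  2.21 -0.11  0.42  0.19]
dot n 31 r 0.03140621552172431 turn needed (ccw+) -0.3375869177556936
dot n 31 r 0.031866303461282164 turn needed (ccw+) -0.33585575892403696
```

Request:
send_rows([
  {"x":-3.1,"y":3.8,"z":0,"rx":0,"ry":0,"rz":0,"jaw":0},
  {"x":-3.1,"y":3.8,"z":1,"rx":0,"ry":0,"rz":0,"jaw":0},
  {"x":0,"y":0,"z":3,"rx":0,"ry":0,"rz":0,"jaw":0},
  {"x":0,"y":0,"z":3,"rx":0,"ry":0,"rz":0,"jaw":0},
  {"x":0,"y":0,"z":0.8,"rx":0,"ry":0,"rz":0,"jaw":0},
])

```text
clock: 8.15
tool_pos: [0.513, -0.0466, 0.1215]
eef_rot: [0.642, 0.767, -0.001, -0.001]
contact_force: [0.1, -0.2, 0.1]
opening: 0.004
finger_force: 0.0
```

Request:
send_rows([
  {"x":0,"y":0,"z":0.1,"rx":0,"ry":0,"rz":0,"jaw":0},
  {"x":0,"y":0,"z":0.1,"rx":0,"ry":0,"rz":0,"jaw":0},
  {"x":0,"y":0,"z":0.1,"rx":0,"ry":0,"rz":0,"jaw":0},
  {"x":0,"y":0,"z":0,"rx":0,"ry":0,"rz":0,"jaw":0},
  {"x":0,"y":0,"z":0,"rx":0,"ry":0,"rz":0,"jaw":0},
])

```text
clock: 8.65
tool_pos: [0.5133, -0.0459, 0.1218]
eef_rot: [0.642, 0.767, 0.0, 0.0]
contact_force: [-0.8, 0.2, 0.1]
opening: 0.004
finger_force: 0.0
```

```bash
python3 -c "
from h import *
where()"
```

```text
t 8.65 tip(stand mm) [-22.7   9.8 110.8] F [-0.79  0.39  0.08] yerr 0.0 z [ 0.001 -0.    -1.   ] open 0.004 q [-0.03  0.76  0.06  2.01 -0.1   0.37  0.28]
```

Request:
send_rows([
  {"x":0.2,"y":-0.7,"z":0,"rx":0,"ry":0,"rz":0,"jaw":0},
  {"x":0,"y":0,"z":0.1,"rx":0,"ry":0,"rz":0,"jaw":0},
  {"x":0,"y":0,"z":0,"rx":0,"ry":0,"rz":0,"jaw":0},
  {"x":0,"y":0,"z":0,"rx":0,"ry":0,"rz":0,"jaw":0},
  {"x":0,"y":0,"z":0,"rx":0,"ry":0,"rz":0,"jaw":0},
])

```text
clock: 9.15
tool_pos: [0.5049, -0.0451, 0.1213]
eef_rot: [0.642, 0.767, -0.0, -0.0]
contact_force: [-3.0, 0.7, 11.6]
opening: 0.001
finger_force: 5.9
```

Request:
send_rows([
  {"x":0.59,"y":0.32,"z":0,"rx":0,"ry":0,"rz":0,"jaw":0},
  {"x":0.52,"y":0.39,"z":0,"rx":0,"ry":0,"rz":0,"jaw":0},
  {"x":0,"y":0,"z":0,"rx":0,"ry":0,"rz":0,"jaw":0},
  {"x":0,"y":0,"z":0,"rx":0,"ry":0,"rz":0,"jaw":0},
  {"x":0,"y":0,"z":-1,"rx":0,"ry":0,"rz":0,"jaw":0},
])

```text
clock: 9.65
tool_pos: [0.5098, -0.0328, 0.1301]
eef_rot: [0.642, 0.767, -0.0, -0.001]
contact_force: [-0.3, 0.8, 0.3]
opening: 0.008
finger_force: 0.0
```

Request:
send_rows([
  {"x":0,"y":0,"z":-3,"rx":0,"ry":0,"rz":0,"jaw":0},
  {"x":0,"y":0,"z":-3,"rx":0,"ry":0,"rz":0,"jaw":0},
  {"x":3,"y":-3.5,"z":-2,"rx":0,"ry":0,"rz":0,"jaw":0},
  {"x":2,"y":-4,"z":0,"rx":0,"ry":0,"rz":0,"jaw":0},
  {"x":0,"y":0,"z":0,"rx":0,"ry":0,"rz":0,"jaw":0},
])

```text
clock: 10.15
tool_pos: [0.4198, 0.0039, 0.2105]
eef_rot: [0.641, 0.768, -0.003, -0.004]
contact_force: [-0.6, 0.2, 0.4]
opening: 0.004
finger_force: 0.0
```

```bash
python3 -c "
from h import *
where();dot();dot();snap('top','t4')"
```

```text
t 10.15 tip(stand mm) [-106.1   75.3  199.5] F [-0.52  0.35  0.37] yerr 0.003 z [-0.01   0.002 -1.   ] open 0.004 q [-0.18  0.51  0.09  2.2  -0.11  0.44  0.18]
dot n 32 r 0.030641424212331993 turn needed (ccw+) 0.005358491565129242
dot n 32 r 0.030641424212331993 turn needed (ccw+) 0.005358491565129242
```

Request:
send_rows([
  {"x":0,"y":0,"z":-3,"rx":0,"ry":0,"rz":0,"jaw":0},
  {"x":0,"y":0,"z":-3,"rx":0,"ry":0,"rz":0,"jaw":0},
  {"x":4,"y":0,"z":0,"rx":0,"ry":0,"rz":0,"jaw":0},
  {"x":4,"y":0,"z":0,"rx":0,"ry":0,"rz":0,"jaw":0},
  {"x":0,"y":0,"z":0,"rx":0,"ry":0,"rz":0,"jaw":0},
])

```text
clock: 10.8
tool_pos: [0.4151, 0.0869, 0.2704]
eef_rot: [0.639, 0.77, 0.002, -0.0]
contact_force: [-0.3, -0.5, -0.5]
opening: 0.005
finger_force: 0.0
```

Run:
```python
from h import *
where();dot();s=snap('top','t5')
hsv=cv2.cvtColor(s["img"],cv2.COLOR_RGB2HSV).astype(int)
m=((hsv[...,1]<60)&(hsv[...,2]>150)).astype(np.uint8); m[:150]=0;m[230:]=0;m[:,:215]=0;m[:,290:]=0
n,l,st,c=cv2.connectedComponentsWithStats(m);i=1+np.argmax(st[1:,4]);p=np.argwhere(l==i)[:,::-1].astype(np.int32)
e=cv2.fitEllipse(cv2.convexHull(p));print(st[i],e,onz(s,*e[0],.11)-O)
t=s["img"][130:250,140:340]; sc=snapshot("scene");u,v=map(int,proj(sc,O+[0,0,.09]))
a=cv2.resize(sc["img"][v-60:v+60,u-80:u+80],(800,300*2))
cv2.imwrite("pics/m5.png",np.vstack([cv2.resize(t,(400,240)),cv2.resize(a,(400,300))])[...,::-1])
```

```text
t 10.80 tip(stand mm) [-96.  157.8 259.4] F [-0.36 -0.48 -0.52] yerr 0.008 z [ 0.002  0.003 -1.   ] open 0.005 q [-0.41  0.4   0.13  2.12 -0.09  0.62 -0.02]
dot n 23 r 0.03043666186424251 turn needed (ccw+) 0.010444120875305885
[ 223  162   49   50 1903] ((247.25210571289062, 186.88108825683594), (49.002716064453125, 50.07944107055664), 170.73455810546875) [7.19520660e-05 5.51504542e-05 1.10000000e-01]
```

View pics/m5.png

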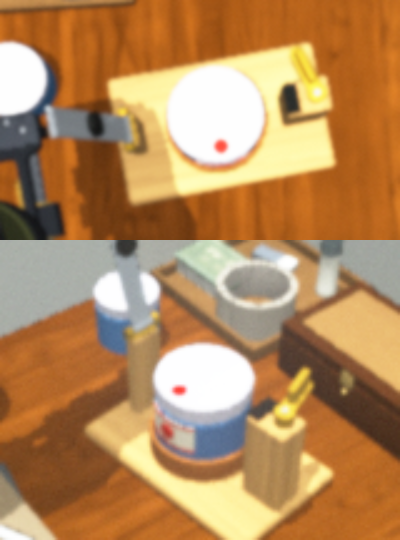

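The upper half (top view) has the dot squarely at the front of the lid at (221,146). The lower half (scene view) shows the label facing front. The measured error is about 0.01 rad. Next is the bar.

Request:
send_rows([
  {"x":0,"y":3.2,"z":0.3,"rx":0,"ry":0,"rz":-0.008,"jaw":0},
  {"x":0,"y":3.2,"z":0.3,"rx":0,"ry":0,"rz":0,"jaw":0},
  {"x":0,"y":3.2,"z":0.3,"rx":0,"ry":0,"rz":0,"jaw":0},
  {"x":0,"y":0,"z":0,"rx":0,"ry":0,"rz":0,"jaw":0},
  {"x":-2,"y":0,"z":0,"rx":0,"ry":0,"rz":0,"jaw":0},
])

```text
clock: 11.45
tool_pos: [0.5127, 0.0801, 0.2604]
eef_rot: [0.638, 0.77, 0.0, -0.001]
contact_force: [0.2, 1.0, 0.1]
opening: 0.004
finger_force: 0.6
```

```bash
python3 -c "
from h import *
where()"
```

```text
t 11.45 tip(stand mm) [ -1.2 133.9 249.4] F [0.34 0.98 0.13] yerr 0.01 z [-0.001  0.001 -1.   ] open 0.004 q [-0.32  0.54  0.13  1.88 -0.1   0.73  0.05]
```

Request:
send_rows([
  {"x":-1.8,"y":0,"z":-0.3,"rx":0,"ry":0,"rz":0.01,"jaw":0},
  {"x":-1.8,"y":0,"z":-0.3,"rx":0,"ry":0,"rz":0,"jaw":0},
  {"x":-2.7,"y":0,"z":0.2,"rx":0,"ry":0,"rz":0,"jaw":0},
  {"x":-2.6,"y":0,"z":0.7,"rx":0,"ry":0,"rz":0,"jaw":0},
  {"x":0,"y":0,"z":0,"rx":0,"ry":0,"rz":0,"jaw":0},
])

```text
clock: 11.95
tool_pos: [0.5272, -0.0144, 0.2576]
eef_rot: [0.646, 0.763, -0.002, 0.0]
contact_force: [-1.5, 0.3, -0.0]
opening: 0.002
finger_force: 0.0
```

```bash
python3 -c "
from h import *
where()"
```

```text
t 11.95 tip(stand mm) [ -3.6  38.3 246.6] F [-1.42  0.52 -0.03] yerr -0.011 z [-0.002 -0.003 -1.   ] open 0.002 q [-0.14  0.55  0.13  1.86 -0.09  0.74  0.2 ]
```

Request:
send_rows([
  {"x":-1.75,"y":0.2,"z":1.15,"rx":0,"ry":0,"rz":-0.01,"jaw":0},
  {"x":-2.1,"y":0,"z":1.65,"rx":0,"ry":0,"rz":0,"jaw":0},
  {"x":-1.75,"y":0,"z":2.05,"rx":0,"ry":0,"rz":0,"jaw":0},
  {"x":-1.3,"y":0,"z":2.35,"rx":0,"ry":0,"rz":0,"jaw":0},
  {"x":0,"y":0,"z":0,"rx":0,"ry":0,"rz":0,"jaw":0},
])

```text
clock: 12.45
tool_pos: [0.5403, -0.0777, 0.1839]
eef_rot: [0.64, 0.768, -0.002, -0.002]
contact_force: [-0.6, -0.3, 0.3]
opening: 0.009
finger_force: 0.0
```

```bash
python3 -c "
from h import *
where()
sc=snapshot('scene');u,v=map(int,proj(sc,O+[0,0,.12]))
cv2.imwrite('pics/s6.png',cv2.resize(sc['img'][v-75:v+75,u-100:u+100],(600,450),interpolation=cv2.INTER_CUBIC)[...,::-1])"
```

```text
t 12.45 tip(stand mm) [ -1.8 -26.3 172.9] F [-0.62 -0.15  0.31] yerr 0.004 z [-0.006  0.    -1.   ] open 0.009 q [ 0.    0.68  0.09  1.88 -0.1   0.59  0.34]
```

View pics/s6.png

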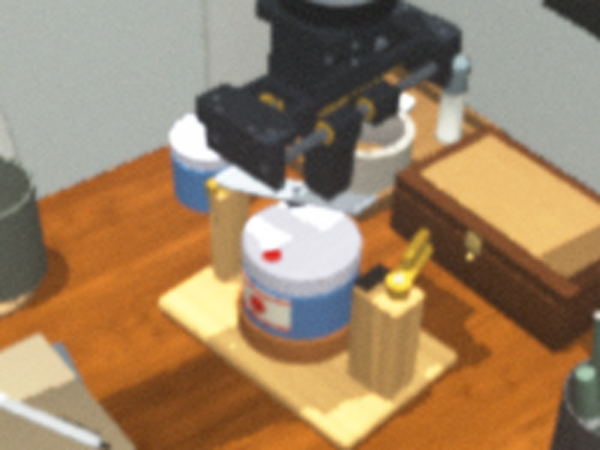

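The bar is part way down under the fingertip at about (300,190), and the jar is still aligned. I'll push it the rest of the way.

Request:
send_rows([
  {"x":-0.9,"y":0,"z":2.4,"rx":0,"ry":0,"rz":0,"jaw":0},
  {"x":-0.6,"y":0,"z":1.3,"rx":0,"ry":0,"rz":0,"jaw":0},
  {"x":-0.3,"y":0,"z":0.9,"rx":0,"ry":0,"rz":0,"jaw":0},
  {"x":0,"y":0,"z":0.3,"rx":0,"ry":0,"rz":0,"jaw":0},
  {"x":0,"y":0,"z":0.1,"rx":0,"ry":0,"rz":0,"jaw":0},
])

```text
clock: 13.0
tool_pos: [0.5458, -0.093, 0.1363]
eef_rot: [0.639, 0.77, 0.0, -0.0]
contact_force: [-0.1, 0.2, 0.7]
opening: 0.004
finger_force: 0.1
```

```bash
python3 -c "
from h import *
where()"
```

```text
t 13.00 tip(stand mm) [  1.  -42.4 125.3] F [-0.02  0.24  0.65] yerr 0.008 z [ 0.  0. -1.] open 0.004 q [ 0.05  0.76  0.07  1.89 -0.1   0.49  0.37]
```

Request:
send_rows([
  {"x":-0.6,"y":0,"z":0.1,"rx":0,"ry":0,"rz":0,"jaw":0},
  {"x":0,"y":0,"z":0.1,"rx":0,"ry":0,"rz":0,"jaw":0},
  {"x":0,"y":0,"z":0.1,"rx":0,"ry":0,"rz":0,"jaw":0},
  {"x":0,"y":0,"z":0.05,"rx":0,"ry":0,"rz":0,"jaw":0},
  {"x":0,"y":0,"z":0,"rx":0,"ry":0,"rz":0,"jaw":0},
])

```text
clock: 13.5
tool_pos: [0.5472, -0.0997, 0.1334]
eef_rot: [0.639, 0.769, 0.0, 0.001]
contact_force: [-1.2, -1.1, 5.4]
opening: 0.003
finger_force: 2.6
```

```bash
python3 -c "
from h import *
where()"
```

```text
t 13.50 tip(stand mm) [  1.2 -49.2 122.4] F [-1.35 -0.91  5.42] yerr 0.008 z [ 0.001 -0.001 -1.   ] open 0.003 q [ 0.06  0.77  0.07  1.88 -0.1   0.49  0.38]
```

Request:
send_rows([
  {"x":0,"y":0,"z":0.05,"rx":0,"ry":0,"rz":-0.008,"jaw":0},
  {"x":0,"y":0,"z":0,"rx":0,"ry":0,"rz":0,"jaw":0},
  {"x":0,"y":0,"z":-2,"rx":0,"ry":0,"rz":0,"jaw":0},
  {"x":0,"y":0,"z":-3,"rx":0,"ry":0,"rz":0,"jaw":0},
  {"x":0,"y":0,"z":0,"rx":0,"ry":0,"rz":0,"jaw":0},
])

```text
clock: 14.0
tool_pos: [0.549, -0.0997, 0.1853]
eef_rot: [0.636, 0.772, 0.002, 0.003]
contact_force: [0.8, -0.3, 0.0]
opening: 0.005
finger_force: 0.0
```

Run:
```python
from h import *
where()
a=snapshot("top");b=snapshot("scene")
for pa,pb in(((296,80),(380,108)),((338,80),(385,112)),((320,8),(427,70))):
    o1,d1=ray(a,*pa);o2,d2=ray(b,*pb)
    t=np.linalg.lstsq(np.c_[d1,-d2],o2-o1,rcond=None)[0];p,q=o1+d1*t[0],o2+d2*t[1];print(p.round(3),q.round(3))
cv2.imwrite('pics/t7.png',cv2.resize(a['img'][130:250,190:350],(800,600),interpolation=cv2.INTER_CUBIC)[...,::-1])
```

```text
t 14.00 tip(stand mm) [  3.  -49.5 174.3] F [ 0.74 -0.43  0.02] yerr 0.016 z [ 0.006 -0.002 -1.   ] open 0.005 q [ 0.05  0.69  0.08  1.85 -0.09  0.6   0.38]
[ 0.675 -0.128  0.309] [ 0.687 -0.137  0.314]
[ 0.665 -0.185  0.339] [ 0.655 -0.177  0.334]
[ 0.753 -0.156  0.375] [ 0.763 -0.165  0.381]
```

View pics/t7.png

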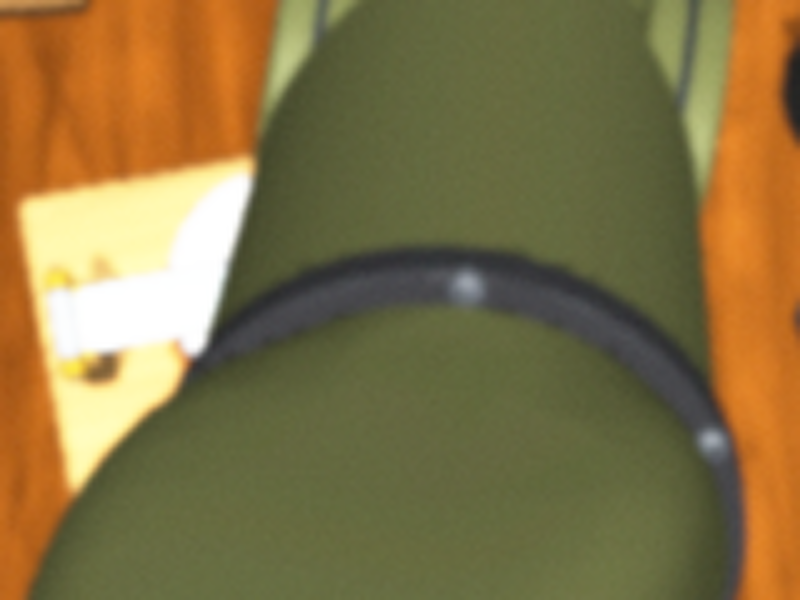

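The bar is shut, lying level at (120,315); the arm hides its end. The lamp head starts near x 0.66 and z 0.3, so I'll turn the gripper body crosswise and tilt it slightly back before working on the button.

Request:
send_rows([
  {"x":0,"y":0,"z":0,"rx":0,"ry":0,"rz":0.144,"jaw":0},
  {"x":0,"y":0,"z":0,"rx":0,"ry":0,"rz":0.144,"jaw":0},
  {"x":0,"y":0,"z":0,"rx":0,"ry":0,"rz":0.144,"jaw":0},
  {"x":0,"y":0,"z":0,"rx":0,"ry":0,"rz":0.144,"jaw":0},
  {"x":0,"y":0,"z":0,"rx":0,"ry":0,"rz":0.144,"jaw":0},
])

```text
clock: 14.6
tool_pos: [0.546, -0.099, 0.1808]
eef_rot: [0.868, 0.496, -0.001, -0.001]
contact_force: [-0.0, 0.0, -0.3]
opening: 0.006
finger_force: 0.0
```

Request:
send_rows([
  {"x":0,"y":0,"z":0,"rx":0,"ry":0,"rz":0.144,"jaw":0},
  {"x":0,"y":0,"z":0,"rx":0,"ry":0,"rz":0.144,"jaw":0},
  {"x":0,"y":0,"z":0,"rx":0,"ry":0,"rz":0.144,"jaw":0},
  {"x":0,"y":0,"z":0,"rx":0,"ry":0,"rz":0.144,"jaw":0},
  {"x":0,"y":0,"z":0,"rx":0,"ry":0,"rz":0.144,"jaw":0},
])

```text
clock: 15.1
tool_pos: [0.546, -0.099, 0.1808]
eef_rot: [0.987, 0.158, -0.001, -0.0]
contact_force: [-0.8, -0.3, -0.9]
opening: 0.007
finger_force: 0.0
```

Request:
send_rows([
  {"x":0,"y":0,"z":0,"rx":0,"ry":0,"rz":0.144,"jaw":0},
  {"x":0,"y":0,"z":0,"rx":0,"ry":0.12,"rz":0,"jaw":0},
  {"x":0,"y":0,"z":0,"rx":0,"ry":0.13,"rz":0,"jaw":0},
  {"x":0,"y":0,"z":0,"rx":0,"ry":0,"rz":0,"jaw":0},
  {"x":0,"y":0,"z":0,"rx":0,"ry":0,"rz":0,"jaw":0},
])

```text
clock: 15.6
tool_pos: [0.5462, -0.0999, 0.1816]
eef_rot: [0.989, 0.088, 0.122, -0.012]
contact_force: [0.6, 0.1, 0.2]
opening: 0.005
finger_force: 0.0
```

```bash
cat >> h.py <<'E'
def step(*pts):
    """tool-axis shifts (cm) through stand-frame tip points (mm)"""
    p,M=where(); t=p+M[:,2]*11
    for q in pts: print(q,"->",(M.T@(np.array(q)-t)/10).round(2)); t=np.array(q)
E
python3 -c "
from h import *
step((10,-122,174),(29,-122,160),(29,-122,135))"
```

```text
t 15.60 tip(stand mm) [  2.9 -49.1 170.9] F [ 0.64 -0.03  0.22] yerr -1.57 z [ 0.244  0.003 -0.97 ] open 0.005 q [ 0.01  0.65  0.21  2.07 -0.84  0.29 -0.44]
(10, -122, 174) -> [ 0.77  7.29 -0.14]
(29, -122, 160) -> [1.5  0.01 1.82]
(29, -122, 135) -> [-0.61  0.01  2.42]
```

Request:
send_rows([
  {"x":0.4,"y":3.6,"z":0,"rx":0,"ry":0,"rz":0,"jaw":0},
  {"x":0.4,"y":3.7,"z":-0.1,"rx":0,"ry":0,"rz":0,"jaw":0},
  {"x":1.5,"y":0,"z":1.8,"rx":0,"ry":0,"rz":0,"jaw":0},
  {"x":0,"y":0,"z":0,"rx":0,"ry":0,"rz":0,"jaw":0},
  {"x":0,"y":0,"z":0,"rx":0,"ry":0,"rz":0,"jaw":0},
])

```text
clock: 16.1
tool_pos: [0.5867, -0.1652, 0.1706]
eef_rot: [0.988, 0.091, 0.123, -0.011]
contact_force: [-0.5, 0.8, -0.1]
opening: 0.005
finger_force: 0.0
```

```bash
python3 -c "
from h import *
step((29,-122,135))
s=snap('scene','s8');u,v=map(int,proj(s,O+[0.02,-.08,.16]))
cv2.imwrite('pics/s8.png',cv2.resize(s['img'][v-90:v+60,u-100:u+100],(800,600),interpolation=cv2.INTER_CUBIC)[...,::-1])"
```

```text
t 16.10 tip(stand mm) [  31.2 -120.5  159.9] F [-0.4   0.85 -0.07] yerr -1.565 z [ 0.244  0.001 -0.97 ] open 0.005 q [ 0.1   0.73  0.25  1.92 -0.78  0.39 -0.4 ]
(29, -122, 135) -> [-0.82  0.14  2.36]
```

View pics/s8.png

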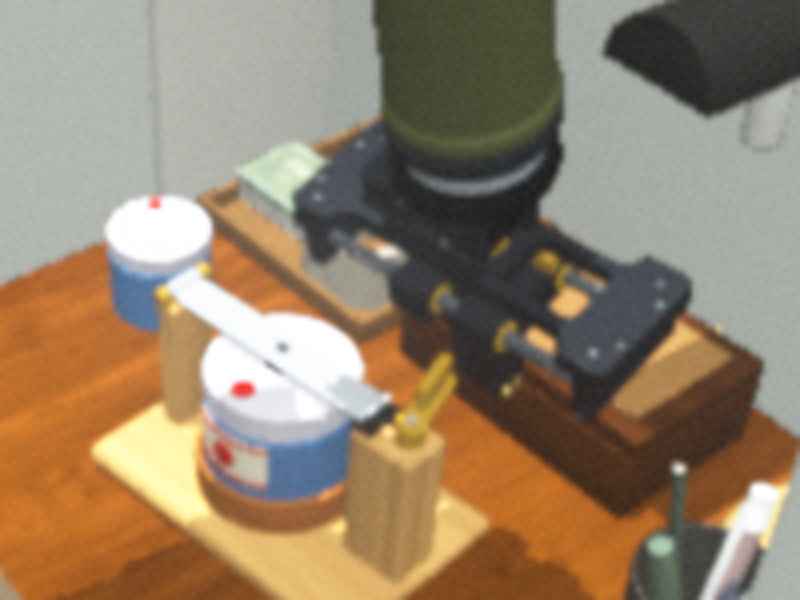

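The scene view shows the bar shut across the lid, the label facing front, and the brass fin at (435,385) with the fingertip behind and to the right of it. I'll lower the tip beside the fin.

Request:
send_rows([
  {"x":-0.4,"y":0.15,"z":1.2,"rx":0,"ry":0,"rz":0,"jaw":0},
  {"x":-0.4,"y":0,"z":1.15,"rx":0,"ry":0,"rz":0,"jaw":0},
  {"x":0,"y":0,"z":0,"rx":0,"ry":0,"rz":0,"jaw":0},
  {"x":0,"y":0,"z":0,"rx":0,"ry":0,"rz":0,"jaw":0},
  {"x":0,"y":0,"z":0,"rx":0,"ry":0,"rz":0,"jaw":0},
])

```text
clock: 16.65
tool_pos: [0.5847, -0.1681, 0.1473]
eef_rot: [0.988, 0.089, 0.124, -0.011]
contact_force: [0.3, 0.4, 0.4]
opening: 0.002
finger_force: 0.0
```

```bash
python3 -c "
from h import *
step((29.3,-112,135),(27.8,-105.5,135),(27.6,-96.4,135),(23.6,-87,135),(13,-83.5,135))"
```

```text
t 16.65 tip(stand mm) [  28.7 -123.1  136.7] F [0.33 0.34 0.45] yerr -1.568 z [ 0.247  0.    -0.969] open 0.002 q [ 0.15  0.76  0.19  1.93 -0.82  0.33 -0.36]
(29.3, -112, 135) -> [ 0.02 -1.11  0.18]
(27.8, -105.5, 135) -> [-0.14 -0.65 -0.04]
(27.6, -96.4, 135) -> [-0.02 -0.91 -0.  ]
(23.6, -87, 135) -> [-0.38 -0.94 -0.1 ]
(13, -83.5, 135) -> [-1.03 -0.35 -0.26]
```

Request:
send_rows([
  {"x":0,"y":-0.6,"z":0.1,"rx":0,"ry":0,"rz":0,"jaw":0},
  {"x":0,"y":-0.5,"z":0,"rx":0,"ry":0,"rz":0,"jaw":0},
  {"x":-0.14,"y":-0.65,"z":-0.04,"rx":0,"ry":0,"rz":0,"jaw":0},
  {"x":-0.02,"y":-0.5,"z":0,"rx":0,"ry":0,"rz":0,"jaw":0},
  {"x":0,"y":-0.4,"z":0,"rx":0,"ry":0,"rz":0,"jaw":0},
])

```text
clock: 17.15
tool_pos: [0.5785, -0.1429, 0.146]
eef_rot: [0.988, 0.089, 0.124, -0.01]
contact_force: [1.9, -2.5, 0.1]
opening: 0.002
finger_force: 1.2
```

```bash
python3 -c "
from h import *
step((23.6,-87,135),(18,-84,135),(13,-83.5,135))"
```

```text
t 17.15 tip(stand mm) [ 27.1 -97.3 135.3] F [ 1.45 -2.85  0.1 ] yerr -1.569 z [ 0.248 -0.001 -0.969] open 0.002 q [ 0.11  0.75  0.17  1.98 -0.84  0.28 -0.37]
(23.6, -87, 135) -> [-0.34 -1.03 -0.06]
(18, -84, 135) -> [-0.54 -0.3  -0.14]
(13, -83.5, 135) -> [-0.48 -0.05 -0.12]
```

Request:
send_rows([
  {"x":-0.15,"y":-0.6,"z":-0.04,"rx":0,"ry":0,"rz":0,"jaw":0},
  {"x":-0.2,"y":-0.6,"z":-0.04,"rx":0,"ry":0,"rz":0,"jaw":0},
  {"x":-0.25,"y":-0.5,"z":-0.06,"rx":0,"ry":0,"rz":0,"jaw":0},
  {"x":-0.3,"y":-0.4,"z":-0.07,"rx":0,"ry":0,"rz":0,"jaw":0},
  {"x":-0.4,"y":-0.2,"z":-0.1,"rx":0,"ry":0,"rz":0,"jaw":0},
])

```text
clock: 17.65
tool_pos: [0.565, -0.1221, 0.1465]
eef_rot: [0.988, 0.09, 0.127, -0.01]
contact_force: [17.0, -1.1, -7.2]
opening: 0.006
finger_force: 7.0
```

```bash
python3 -c "
from h import *
step((10,-72,135),(8,-70,135))"
```

```text
t 17.65 tip(stand mm) [ 17.5 -74.4 135.9] F [16.53 -4.08 -7.16] yerr -1.567 z [ 0.254 -0.003 -0.967] open 0.006 q [ 0.11  0.73  0.12  2.03 -0.87  0.22 -0.36]
(10, -72, 135) -> [-0.75 -0.24 -0.11]
(8, -70, 135) -> [-0.19 -0.2  -0.05]
```

Force has risen to 17 N along +x, so the button is probably at its stop. I'll back off and look.

Request:
send_rows([
  {"x":0.7,"y":0,"z":0.1,"rx":0,"ry":0,"rz":0,"jaw":0},
  {"x":0.5,"y":0,"z":-2,"rx":0,"ry":0,"rz":0,"jaw":0},
  {"x":0,"y":0,"z":-3,"rx":0,"ry":0,"rz":0,"jaw":0},
  {"x":-2,"y":0,"z":-4,"rx":0,"ry":0,"rz":0,"jaw":0},
  {"x":-4,"y":0,"z":0,"rx":0,"ry":0,"rz":0,"jaw":0},
])

```text
clock: 18.15
tool_pos: [0.496, -0.1342, 0.2232]
eef_rot: [0.988, 0.091, 0.128, -0.01]
contact_force: [-0.4, -1.1, -1.5]
opening: 0.007
finger_force: 0.0
```

Request:
send_rows([
  {"x":-4,"y":-4,"z":0,"rx":0,"ry":0,"rz":0,"jaw":0},
  {"x":-4,"y":-4,"z":0,"rx":0,"ry":0,"rz":0,"jaw":0},
  {"x":0,"y":-4,"z":0,"rx":0,"ry":0,"rz":0,"jaw":0},
  {"x":0,"y":-4,"z":0,"rx":0,"ry":0,"rz":0,"jaw":0},
  {"x":0,"y":-4,"z":0,"rx":0,"ry":0,"rz":0,"jaw":0},
])

```text
clock: 18.65
tool_pos: [0.3975, 0.0402, 0.2174]
eef_rot: [0.99, 0.088, 0.113, -0.014]
contact_force: [0.8, 0.4, -1.5]
opening: 0.003
finger_force: 0.0
```

```bash
python3 -c "
from h import *
where();dot()
t=snapshot('top')['img'][140:240,180:330]; s=snapshot('scene');u,v=map(int,proj(s,O+[0.02,-.05,.11]))
a=s['img'][v-50:v+50,u-75:u+75]
cv2.imwrite('pics/m9.png',np.vstack([cv2.resize(i,(450,300),interpolation=cv2.INTER_CUBIC) for i in (t,a)])[...,::-1])"
```

```text
t 18.65 tip(stand mm) [-119.1  115.   206.6] F [ 0.91  0.26 -1.45] yerr -1.569 z [ 0.227  0.007 -0.974] open 0.003 q [-0.27  0.44  0.08  2.45 -1.    0.04 -0.6 ]
dot n 24 r 0.03027067963133302 turn needed (ccw+) 0.014957266680358572
```

View pics/m9.png

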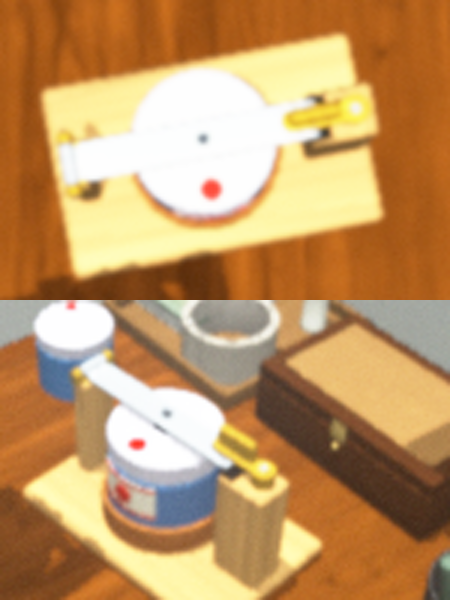

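The tongue and fin lie fully across the bar's end, from (355,107) to (287,122) in line with the bar. The bar is shut, and the dot and label face front. I'll move off the joint limits and hand in.

Request:
send_rows([
  {"x":1,"y":-1,"z":-1,"rx":0,"ry":-0.1,"rz":0,"jaw":0},
  {"x":1,"y":-1,"z":-1,"rx":0,"ry":-0.1,"rz":0,"jaw":0},
  {"x":0,"y":0,"z":-1,"rx":0,"ry":0,"rz":0,"jaw":0},
  {"x":0,"y":0,"z":0,"rx":0,"ry":0,"rz":0,"jaw":0},
  {"x":0,"y":0,"z":0,"rx":0,"ry":0,"rz":0,"jaw":0},
])

```text
clock: 19.3
tool_pos: [0.4043, 0.0515, 0.2307]
eef_rot: [0.994, 0.089, 0.059, -0.015]
contact_force: [-0.9, 0.3, 0.4]
opening: 0.006
finger_force: 0.0
```

```bash
python3 -c "
from h import *
where();print(finish_job())"
```

```text
t 19.30 tip(stand mm) [-111.5  125.   219.8] F [-0.83  0.44  0.38] yerr -1.568 z [ 0.121  0.02  -0.992] open 0.006 q [-0.6   0.49  0.57  2.33 -0.84  0.39 -0.71]
the job is handed in; nothing more can be done
None
```

The job is handed in at 19.3 s: the label faces squarely front (within about 0.015 rad), the bar is shut over the lid, the turnbutton is across the bar's end, and the arm is clear of everything; I turned the jar with a fingertip pressed on top of the lid near its rim.

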